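# Tip the latch box into the outline and switch on the lamp

### The job

The small grey latch box stands on end astride one line of the white outline on the desk mat. With the fingertips push it near its top so that it tips over into the outline and comes to lie flat, lid side up, wholly inside the outline; tip it where it stands and do not pick it up or slide it along upright. Then, with it lying there, press the button on top of the lamp's neck all the way down and let it go, leaving everything else where it is.

Things in the scene. Friction and masses are not known exactly. Their poses are not given: they have to be found in the camera images.
- box: small grey plastic box with snap latch, standing loose on end on the mat: 32 mm thick (x), 56 wide (y), 100 tall (z), about 0.14 kg. Origin at the centre of its foot. +x: back face, looks across the outline; -x: lid face, which must end on top (+x then points down). The 20 mm latch stands 3 mm proud of the upper end. Pushed high it tips about the foot of its +x face and falls once the top has gone 35 mm
- foot_left (a point): corner of the box: lower edge of its +x face, at its +y side
- foot_right (a point): corner of the box: lower edge of its +x face, at its -y side
- head_left (a point): corner of the box: top of its +x face, at its +y side, 103 mm above the foot (level with the latch)
- head_right (a point): corner of the box: top of its +x face, at its -y side, 103 mm above the foot (level with the latch)
- zone (a point): centre of the white outline, on the top of the mat (3 mm above the desk). The mat is dark silicone, 280 x 220 x 3 mm, fixed. The outline measures 135 mm along its x and 94 mm along its y inside its 3 mm lines, which are flat print; the box stands astride the -x line of the outline, the foot of its +x face 8 to 20 mm inside
- lamp_button_top (a point): centre of the top of the round lamp button (26 mm across) that faces up on a steel block on top of the lamp's neck, about 0.2 m above the desk. The lamp is fixed; its base is 110 mm across, the block 50 x 40 mm; its arm and shade run away from the block at a lower height than the button, to 160 mm from the neck
- lamp_button (a joint): travel of the lamp button: 0 as it stands free, 0.006 m fully down; it springs back, full travel takes 4 N
- magnifier: round glass magnifier on a fixed stand, 160 mm high, base 104 mm across, lens out to 140 mm from its post along +x; origin under the post. Lamp and magnifier stand on opposite sides of the mat, either way round
- tweezers: steel tweezers lying on the mat, 120 x 16 x 8 mm along x; origin under the middle
- jar: little glass jar with a steel cap on the mat, 32 mm across, 40 mm high; origin under the centre
- carton: plain cardboard carton standing on the desk, 30 x 50 x 85 mm; origin under the centre
- tin: round steel tin, 64 mm across, 50 mm high; origin under the centre
- loupe: black eye loupe, 34 mm across, 28 mm high; origin under the centre
- screwdriver: small screwdriver lying on the desk, 130 mm long along x; origin under the middle
Not all that is in view belongs to the job. Leave any green or purple look-alike of the part that bears lamp_button_top alone.

How it is judged:
By the outcome, as a careful person would: the job done as asked, in the order asked, and still so for the second after the job is handed in, with the robot touching nothing.
It also fails if it takes over 48 s, if anything falls off the work surface, if the arm or the gripper's body presses on something with over 40 N, if the wrist force passes 120 N, or if a joint passes its speed limit or range.

### The arm

A 6-joint arm with a two-finger parallel gripper is mounted at the origin on the work surface. World frame = base frame: x ahead of the robot, y to its left, z up, the work surface at z = 0. Lengths are in m, angles in rad, forces in N, time in s.
With the tool pointing down it reaches from about 0.275 to 0.875 m from the base axis. Payload 12.5 kg.
Tool frame: the origin (TCP) lies on the centre line of the jaws, within the pads' length; the fingertips stand r.finger_overhang ahead of it and the grasp point (between the pads) lies 3 mm ahead of it (r.finger_overhang is the distance from the TCP to the fingertips, in m); z points along the fingers, y is the line along which they close (so a half turn about z gives the same grasp; the last joint's range is limited). The gripper opens to 85 mm and grips with 20 to 120 N. Pads are 22 mm wide; open, the fingers measure 114 mm over their backs; the gripper's body (76 mm by 85 mm) begins 54 mm behind the grasp point. The pads swing forward as they close: fully open they stand 13 mm farther back than shut.
Start: joints at [1.166, 0.351, 1.652, -0, 1.139, -0.085], TCP at [0.173, 0.522, 0.216] pointing down, gripper open.
Joint ranges: [-2.75, 2.75], [-0.79, 2.1], [0.01, 2.65], [-1.57, 4.71], [0.07, 3.14], [-2.87, 2.87]. Speed limits (rad/s): [2.22, 2.22, 2.79, 3.14, 3.14, 3.14].

### API

Orientations are given as a unit quaternion [x, y, z, w].
In Python, from cell import r, optics gives the robot as it stands. The module is installed in compiled form; this text tells all that it offers. Calls block until the motion is done:
- r.move_to(position, orientation): joint-space move of the TCP to a pose.
- r.move_linear(position, rot=None, vel=0.15): straight line of the TCP; rot=None keeps the orientation; vel is the mean speed in m/s.
- r.set_joints(angles): joint-space move.
- r.set_gripper(opening, squeeze=None): opening from 0.0 (shut) to 1.0 (fully open); squeeze is the grip in N (None keeps the last); returns when the fingers have stopped.
- r.sleep(seconds).
- r.inverse_kinematics(position, orientation): joint angles nearest the present ones, or None.
- optics.get_image(name): name is "side" or "top" or "wrist"; returns a dict with "pixels" (480x640x3 uint8, red, green, blue), "depth" (480x640 float32, m along the optical axis (not along the pixel's ray), 0 where there is no reading), "fx", "fy", "cx", "cy" (pixels), "camera_from_world" (4x4, takes a point from world to camera coordinates); the wrist camera has in their place "mount" (4x4, takes a point from camera to tool coordinates, whose origin is the TCP and whose axes are the flange's). Camera axes: x right, y down, z forward; pixel columns grow to the right and rows downward; lengths in m; the calibration is good to about 2 mm. A picture is of the moment at which its call begins: read the wrist's pose just before it.
A pose or a line that the arm cannot do raises r.PlanningError and nothing moves.
- r.hand_in(): hands the job in; it is judged then, once.
Readings, each from a call of its own:
- r.current_t(): time.
- r.current_q(): joint angles.
- r.current_qvel(): joint speeds.
- r.current_effort(): joint torques, N m.
- r.current_tool_pos(): TCP position.
- r.current_ee_rot(): TCP orientation.
- r.current_contact_force(): force on the tool from outside, world axes, zero at the start.
- r.current_torque(): the same for the moment, N m.
- r.current_opening(): opening from 0.0 (shut) to 1.0 (fully open).
- r.current_finger_force(): force on a finger pad.
Only numpy, scipy, OpenCV 4.12 (cv2) and the standard library are available. Lean on these libraries where they do the work, as an engineer would, in place of code of your own. Each camera call takes 0.05 s, during which the arm holds its last target. There are 200 camera calls.

## Working session

There is one attempt and no reset: what is moved stays moved. The work goes in short steps, each a Python script; the robot and the scene stay as the last script left them, time stands still between calls to the robot, and variables do not carry over. Pictures are saved under pics/ and viewed, at most 10 in all, crops included, and the job is handed in when it is done.

```bash
mkdir -p pics
cat > h.py <<'E'
import numpy as np, cv2
from cell import r, optics
def snap(name,fn):
    d=optics.get_image(name); cv2.imwrite('pics/%s.png'%fn,d['pixels'][:,:,::-1])
    np.savez('pics/%s.npz'%fn,**d); return d
def cfw(d): return np.array(d['camera_from_world'])
def world(d,u,v,z=None):
    T=np.linalg.inv(cfw(d)); k=np.array([(u-d['cx'])/d['fx'],(v-d['cy'])/d['fy'],1.])
    if z is None:
        dp=d['depth'][int(round(v)),int(round(u))]; return T[:3,:3]@(k*dp)+T[:3,3]
    w=T[:3,:3]@k; o=T[:3,3]; return o+w*(z-o[2])/w[2]
E
python3 - <<'E'
from h import *
for n in('top','side'): d=snap(n,n+'0'); print(np.linalg.inv(cfw(d)).round(3),d['fx'])
print(r.finger_overhang,r.current_t())
E
```

```text
[[ 0.023 -0.989  0.144  0.373]
 [-0.999 -0.027 -0.021  0.035]
 [ 0.024 -0.144 -0.989  1.075]
 [ 0.     0.     0.     1.   ]] 447.2885667560862
[[ 0.898 -0.251  0.363  0.06 ]
 [-0.441 -0.519  0.732 -0.903]
 [ 0.005 -0.817 -0.577  0.91 ]
 [ 0.     0.     0.     1.   ]] 605.9290630822704
0.022 0.1
```

View pics/top0.png

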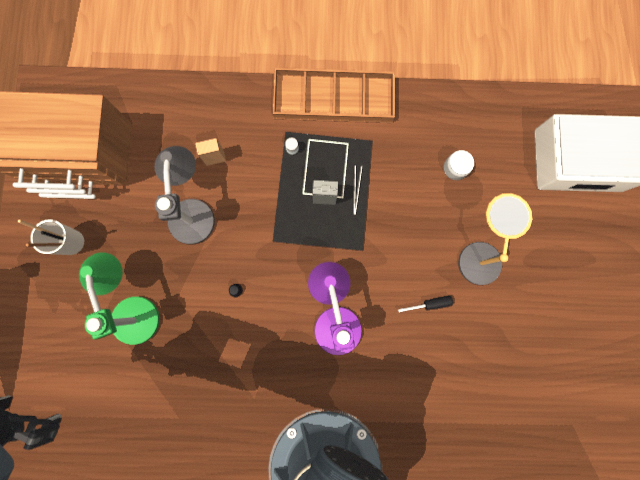

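View pics/side0.png

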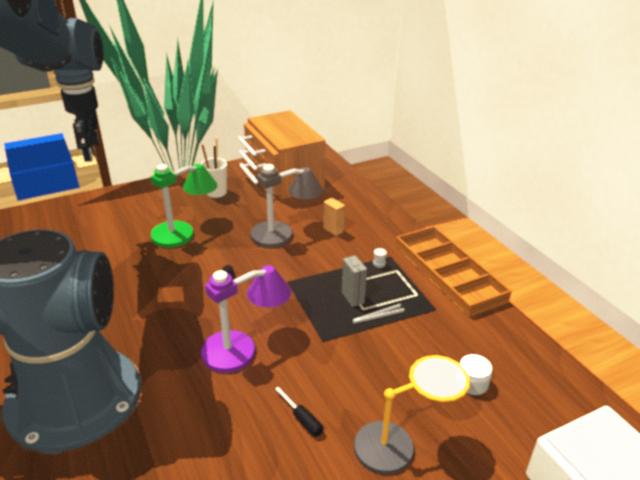

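The top view shows the outline with corners near (308,140), (348,143), (344,197) and (303,194). The box stands on its near line at (325,190), the grey lamp's button is at about (166,203), and a purple decoy stands in front of the box at (343,338). Next I'll measure these.

Run:
```python
from h import *
d=dict(np.load('pics/top0.npz')); 
im=d['pixels']; H=np.zeros((480,640,3)); T=np.linalg.inv(d['camera_from_world'])
v,u=np.mgrid[:480,:640]; dp=d['depth']
P=np.stack([(u-d['cx'])/d['fx']*dp,(v-d['cy'])/d['fy']*dp,dp],-1)@T[:3,:3].T+T[:3,3]
def reg(n,u0,u1,v0,v1,zl,zh,extra=None):
    m=np.zeros((480,640),bool); m[v0:v1,u0:u1]=1
    m&=(P[...,2]>zl)&(P[...,2]<zh)&(dp>0)
    if extra is not None:m&=extra
    if m.sum()<3: print(n,m.sum());return
    q=P[m]; c,s,a=cv2.minAreaRect((q[:,:2]*1000).astype(np.float32))
    print(n,m.sum(),'mean',q.mean(0).round(3),'zmax',q[:,2].max().round(3),'rect',np.round(c,1),np.round(s,1),round(a,1), cv2.boxPoints((c,s,a)).round(0).tolist())
w=im.min(-1)>170
reg('line',295,358,132,202,-.02,.02,w)
reg('boxtop',300,350,170,210,.085,.13)
reg('button',150,185,190,220,.17,.3)
reg('buttonwhite',150,185,190,220,.17,.3,w)
reg('purple',318,365,315,358,.12,.3)
reg('purpleshade',305,355,258,303,.08,.3)
reg('jar',283,301,135,155,.02,.1)
reg('tweez',350,366,160,216,.004,.03)
reg('magn',485,535,190,265,.1,.25)
reg('carton',190,232,135,165,.05,.1)
reg('lampshade',150,200,145,188,.08,.3)
for p in [(308,140),(348,143),(344,197),(303,194)]: print(world(d,*p,z=.003).round(4))
a=cv2.resize(im[125:225,130:380,::-1],None,fx=3.2,fy=3.2,interpolation=cv2.INTER_CUBIC)
s=dict(np.load('pics/side0.npz'))['pixels'][235:345,285:445,::-1]
b=cv2.resize(s,(800,280*2-0),interpolation=cv2.INTER_CUBIC)[:280*2]
b=cv2.resize(s,(400,275),interpolation=cv2.INTER_CUBIC)
o=np.zeros((600,800,3),np.uint8); o[:320]=a; o[325:600,:400]=b
cv2.imwrite('pics/crop0.png',o)
```

```text
line 247 mean [0.711 0.009 0.004] zmax 0.014 rect [695.   14.8] [170.5 143.5] 5.2 [[604.0, 79.0], [617.0, -64.0], [786.0, -49.0], [773.0, 94.0]]
boxtop 387 mean [0.623 0.018 0.102] zmax 0.109 rect [624.5  17.6] [54.9 33. ] 89.0 [[608.0, -10.0], [641.0, -10.0], [641.0, 45.0], [608.0, 45.0]]
button 590 mean [0.554 0.333 0.193] zmax 0.21 rect [561.5 337.4] [61.7 41.5] 11.2 [[527.0, 352.0], [535.0, 311.0], [596.0, 323.0], [588.0, 364.0]]
buttonwhite 156 mean [0.561 0.338 0.202] zmax 0.21 rect [568.2 339.2] [46.4 28.1] 2.0 [[544.0, 352.0], [545.0, 324.0], [592.0, 326.0], [591.0, 354.0]]
purple 602 mean [ 0.311 -0.02   0.194] zmax 0.211 rect [315.  -19.5] [68.  41.4] 12.7 [[277.0, -7.0], [286.0, -47.0], [353.0, -32.0], [344.0, 8.0]]
purpleshade 1394 mean [0.412 0.005 0.137] zmax 0.18 rect [415.3   4.2] [86.1 90.9] 1.3 [[371.0, 49.0], [373.0, -42.0], [459.0, -40.0], [457.0, 51.0]]
jar 139 mean [0.744 0.1   0.041] zmax 0.047 rect [745.8  99.7] [29.2 26.7] 1.8 [[731.0, 113.0], [732.0, 86.0], [761.0, 87.0], [760.0, 114.0]]
tweez 298 mean [ 0.652 -0.063  0.007] zmax 0.014 rect [653.2 -64. ] [139.3  37.4] 0.8 [[583.0, -46.0], [584.0, -84.0], [723.0, -82.0], [723.0, -44.0]]
magn 1798 mean [ 0.555 -0.372  0.152] zmax 0.159 rect [ 545.5 -360.9] [ 98.2 136.5] 55.4 [[461.0, -363.0], [574.0, -440.0], [630.0, -359.0], [517.0, -282.0]]
carton 404 mean [0.715 0.288 0.079] zmax 0.09 rect [718.1 290.5] [32.1 50.7] 15.1 [[696.0, 311.0], [709.0, 262.0], [740.0, 270.0], [727.0, 319.0]]
lampshade 1345 mean [0.655 0.341 0.137] zmax 0.18 rect [658.8 351.8] [ 89.6 124.1] 89.6 [[596.0, 308.0], [721.0, 307.0], [721.0, 396.0], [597.0, 397.0]]
[0.7712 0.0613 0.003 ]
[ 0.7666 -0.0388  0.003 ]
[ 0.6281 -0.0312  0.003 ]
[0.6327 0.0696 0.003 ]
```

View pics/crop0.png

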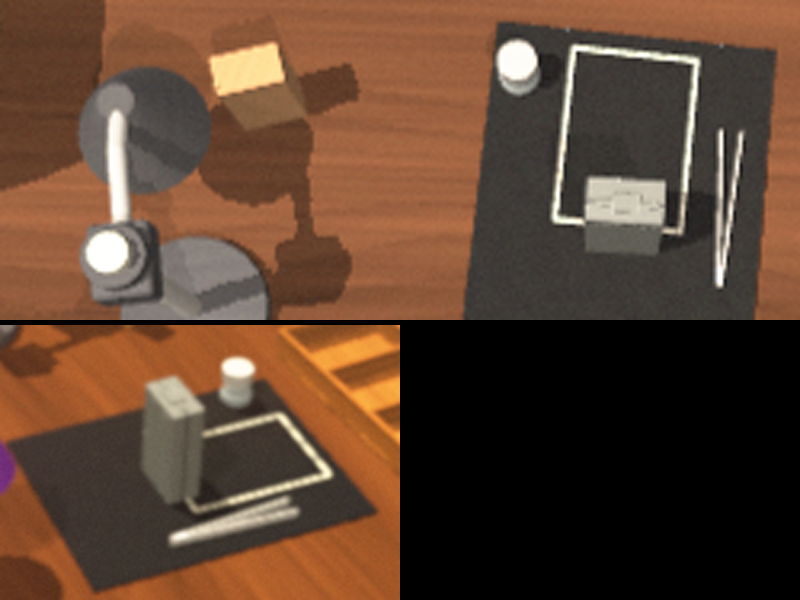

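The crop shows the box upright with its back face toward the outline. Its yaw is about 0° against about -3° for the outline, so tipping along +x leaves generous margins. I'll raise the arm, then tip the box.

Run:
```python
from h import *
p=np.array(r.current_tool_pos()); print(r.current_ee_rot())
h=[.545,.0176,.33]
best=min(((np.abs(np.array(q)-r.current_q()).max(),o) for o in ([1.,0,0,0],[0,1.,0,0]) if (q:=r.inverse_kinematics(h,o)) is not None)); print(best)
r.set_gripper(0.3)
r.move_linear([*p[:2],.34],vel=.3)
r.move_to(h,best[1])
r.move_linear([.56,.0176,.106],vel=.25)
print(r.current_t(),r.current_contact_force())
r.move_linear([.585,.0176,.106],vel=.1)
for x in np.arange(.590,.6421,.005):
    r.move_linear([x,.0176,.106],vel=.05); print(round(x,3),np.round(r.current_contact_force(),1))
r.move_linear([.585,.0176,.106],vel=.15)
r.move_linear([.55,.0176,.34],vel=.3)
snap('top','top1'); snap('side','side1'); print(r.current_t())
a=cv2.imread('pics/top1.png')[110:260,260:400]; b=cv2.imread('pics/side1.png')[225:345,270:450]
cv2.imwrite('pics/c1.png',np.hstack([cv2.resize(a,(400,428),interpolation=2),cv2.resize(b,(400,428),interpolation=2)]))
```

```text
[ 1.59232366e-01  9.87240992e-01 -5.13961946e-04 -1.15318038e-04]
(np.float64(1.5392867280457265), [0, 1.0, 0, 0])
4.5583 [-0.08282461 -0.4926705   1.2102951 ]
0.59 [-0.1  0.   0.8]
0.595 [0.4 0.3 0.1]
0.6 [ 0.5  1.  -0.5]
0.605 [-0.1 -0.3  1. ]
0.61 [ 0.9 -0.5 -0.1]
0.615 [-0.3 -0.1 -0.2]
0.62 [ 0.   0.4 -0.1]
0.625 [0.5 0.4 1.4]
0.63 [-0.  -0.2 -0.6]
0.635 [ 0.2  0.1 -2.1]
0.64 [0.6 1.  0.4]
9.2667
```

View pics/c1.png

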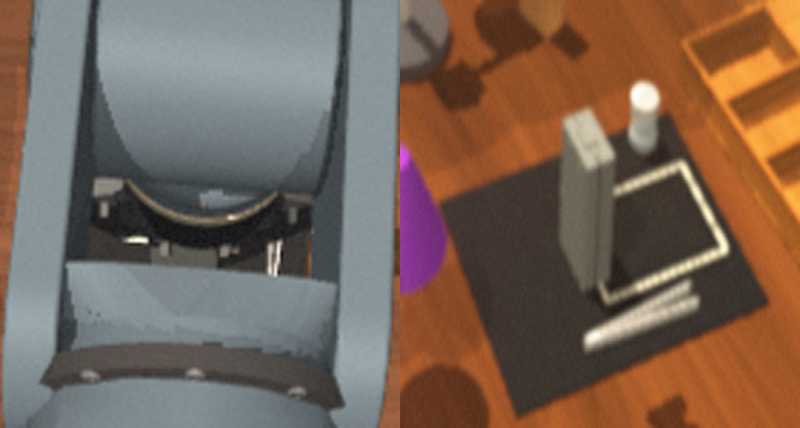

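The box still stands, apparently unmoved. I'll repeat the push and take a side picture partway through.

Run:
```python
from h import *
r.move_linear([.56,.0176,.106],vel=.3)
r.move_linear([.62,.0176,.106],vel=.08)
print(r.current_tool_pos(),r.current_ee_rot(),r.current_opening(),r.current_contact_force(),r.current_t())
snap('side','side2')
b=cv2.imread('pics/side2.png')[200:350,270:450]
cv2.imwrite('pics/c2.png',cv2.resize(b,(720,600),interpolation=2))
```

```text
[0.61965067 0.01762566 0.10602738] [-3.09144476e-05  9.99999987e-01  9.50437853e-06 -1.58675990e-04] 0.29718557446522725 [-1.0643466  -0.19989038  0.07218798] 11.1
```

View pics/c2.png

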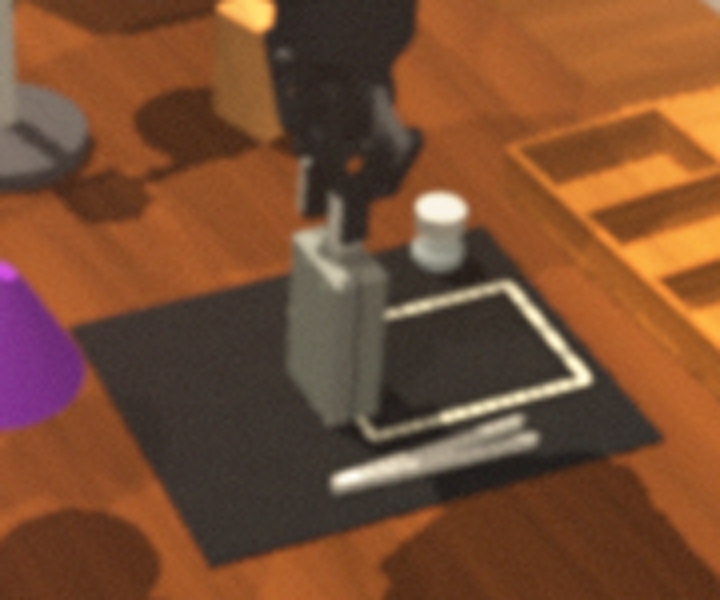

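In this view the fingertips pass just above the box's top, so I'll measure both heights from depth.

Run:
```python
from h import *
d=dict(np.load('pics/side2.npz'))
for u,v in [(345,240),(340,225),(335,200),(345,214),(305,205),(330,252),(365,265),(310,245),(300,235),(320,330),(365,330),(330,415)]:
    print((u,v),world(d,270+u/4,200+v/4).round(3))
```

```text
(345, 240) [ 0.613 -0.006  0.131]
(340, 225) [ 0.609 -0.007  0.144]
(335, 200) [ 0.609 -0.     0.155]
(345, 214) [ 0.612 -0.008  0.15 ]
(305, 205) [0.608 0.029 0.133]
(330, 252) [0.619 0.018 0.105]
(365, 265) [0.631 0.    0.104]
(310, 245) [0.613 0.03  0.104]
(300, 235) [0.613 0.042 0.103]
(320, 330) [0.608 0.005 0.063]
(365, 330) [ 0.627 -0.01   0.067]
(330, 415) [ 0.608 -0.01   0.012]
```

Depth puts the fingertips at about z = 0.125 when the TCP reads 0.106, higher than nominal. I'll back off, go lower behind the box and measure the tips there.

```bash
cat >> h.py <<'E'
def cloud(d):
    T=np.linalg.inv(cfw(d)); v,u=np.mgrid[:480,:640]; dp=d['depth']
    P=np.stack([(u-d['cx'])/d['fx']*dp,(v-d['cy'])/d['fy']*dp,dp],-1)@T[:3,:3].T+T[:3,3]
    P[dp==0]=np.nan; return P
E
python3 - <<'E'
from h import *
r.move_linear([.56,.0176,.106],vel=.2)
r.move_linear([.56,.0176,.075],vel=.1)
print(r.current_contact_force(),r.current_t())
d=snap('side','side3'); P=cloud(d)
m=(P[...,0]>.53)&(P[...,0]<.597)&(abs(P[...,1]-.0176)<.05)&(P[...,2]>.015)
q=P[m]; q=q[np.argsort(q[:,2])]; print(m.sum(),q[:12].round(3))
b=cv2.imread('pics/side3.png')[200:350,270:450]
cv2.imwrite('pics/c3.png',cv2.resize(b,(720,600),interpolation=2))
E
```

```text
[ 0.21094963 -0.55128546 -0.03539554] 12.0583
1922 [[ 0.559  0.033  0.089]
 [ 0.552  0.001  0.09 ]
 [ 0.559  0.001  0.09 ]
 [ 0.561 -0.001  0.091]
 [ 0.554  0.033  0.091]
 [ 0.552  0.034  0.091]
 [ 0.553 -0.002  0.092]
 [ 0.565 -0.002  0.092]
 [ 0.559  0.029  0.093]
 [ 0.56   0.032  0.093]
 [ 0.555  0.03   0.093]
 [ 0.553 -0.001  0.093]]
```

View pics/c3.png

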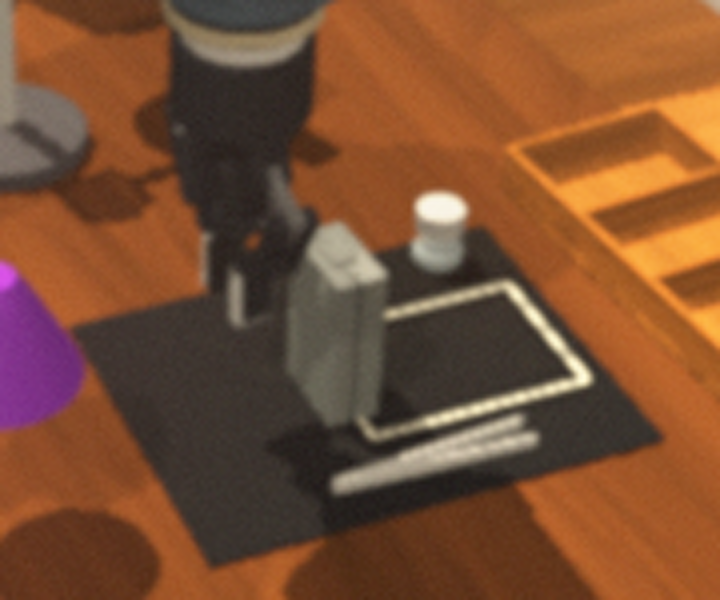

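The tips are at z≈0.09 with the TCP at 0.075, about 15 mm behind the TCP. I'll push with the TCP at 0.070, watching the force.

Run:
```python
from h import *
r.move_linear([.56,.0176,.070],vel=.1)
r.move_linear([.59,.0176,.070],vel=.1)
for x in np.arange(.596,.6421,.006):
    r.move_linear([x,.0176,.070],vel=.05); print(round(x,3),np.round(r.current_contact_force(),1))
r.sleep(.3)
d=snap('side','side4')
r.move_linear([.57,.0176,.08],vel=.15)
r.move_linear([.55,.0176,.34],vel=.3)
d=snap('side','side5'); print(r.current_t())
a,b=[cv2.imread('pics/side%d.png'%i)[200:350,270:450] for i in(4,5)]
cv2.imwrite('pics/c4.png',np.hstack([cv2.resize(i,(400,333),interpolation=2) for i in (a,b)]))
```

```text
0.596 [-0.7 -0.7  0.1]
0.602 [0.5 1.1 0.1]
0.608 [ 0.2  0.9 -0.4]
0.614 [-0.6  0.8  0.1]
0.62 [-0.6 -0.3 -0. ]
0.626 [-0.6  0.3 -0.3]
0.632 [-0.3  0.1  0.7]
0.638 [-1.2  0.6 -0.3]
16.9667
```

View pics/c4.png

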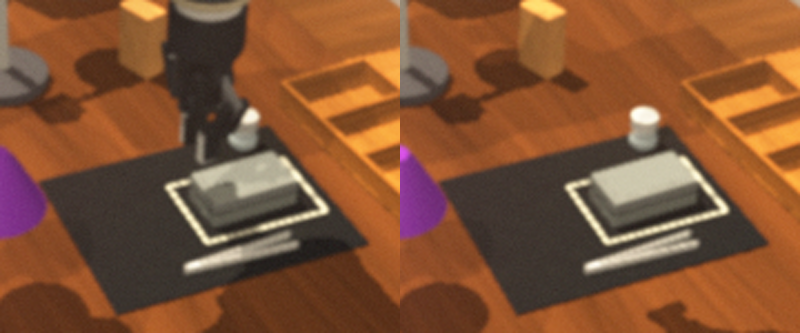

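The box has tipped and lies flat, lid up, inside the outline. Next I'll locate the button from two views, confirm the box placement from the top and approach the lamp.

Run:
```python
from h import *
r.set_gripper(0.0)
r.move_to([.50,.30,.34],r.current_ee_rot())
t=snap('top','top6'); t0=dict(np.load('pics/top0.npz')); s=dict(np.load('pics/side5.npz')); 
rays=[]
for d,(u0,u1,v0,v1) in ((t0,(150,185,190,220)),(s,(250,290,150,190))):
    w=np.zeros((480,640),np.uint8); w[v0:v1,u0:u1]=(d['pixels'][v0:v1,u0:u1].min(-1)>190)
    n,l,st,c=cv2.connectedComponentsWithStats(w); i=1+np.argmax(st[1:,4]); print(st[i],c[i], world(d,*c[i]).round(4), world(d,*c[i],z=.205).round(4)); rays.append(c[i])
Pp=[np.diag([1,1,1])@(np.array([[d['fx'],0,d['cx']],[0,d['fy'],d['cy']],[0,0,1]])@cfw(d)[:3]) for d in(t0,s)]
X=cv2.triangulatePoints(Pp[0],Pp[1],rays[0],rays[1]); print('tri',(X[:3]/X[3]).ravel().round(4))
P=cloud(t); m=(P[...,2]>.026)&(P[...,2]<.06)&(abs(P[...,0]-.70)<.09)&(abs(P[...,1]-.016)<.06)
q=P[m]; print('box',q.mean(0).round(3),cv2.boxPoints(cv2.minAreaRect((q[:,:2]*1000).astype(np.float32))).round(0).tolist(),r.current_t())
a=t['pixels'][120:220,140:390,::-1]; b=s['pixels'][140:240,220:470,::-1]
cv2.imwrite('pics/c6.png',np.vstack([cv2.resize(i,(750,300),interpolation=2) for i in(a,b)]))
```

```text
[157 197  13  13 130] [162.97692308 203.40769231] [0.5564 0.3373 0.2068] [0.5568 0.3379 0.205 ]
[263 164  10   6  52] [267.51923077 166.36538462] [0.5535 0.3368 0.2082] [0.5557 0.3425 0.205 ]
tri [0.5546 0.3373 0.2079]
box [0.693 0.015 0.035] [[642.0, -11.0], [746.0, -14.0], [747.0, 42.0], [644.0, 45.0]] 18.4917
```

View pics/c6.png

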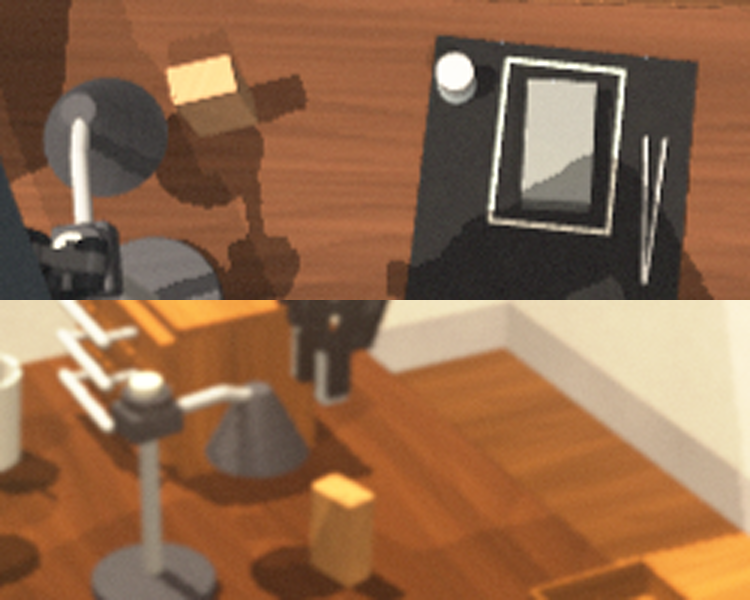

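The box lies well inside the lines, and the button top is at about (0.556, 0.3375, 0.207). I'll press it under force guard.

Run:
```python
from h import *
x,y=.556,.3375
r.move_linear([x,y,.30],vel=.2); r.move_linear([x,y,.236],vel=.15)
z=.236; n=0; f0=np.mean([r.current_contact_force()[2] for _ in range(5)])
while z>.178:
    z-=.002 if n==0 else .001
    r.move_linear([x,y,z],vel=.05)
    f=np.mean([r.current_contact_force()[2] for _ in range(5)])-f0
    if f>1.5: n+=1; print(round(z,3),round(f,1),r.current_tool_pos()[2].round(4) if hasattr(r.current_tool_pos()[2],'round') else '')
    if f>11: break
s=snap('side','side7'); r.sleep(.3); print('end',z,f,r.current_contact_force())
r.move_linear([x,y,.30],vel=.15)
r.move_linear([.50,.30,.36],vel=.2)
s2=snap('side','side8'); snap('top','top8'); print(r.current_t())
a,b=[i['pixels'][140:240,220:320,::-1] for i in(s,s2)]
cv2.imwrite('pics/c8.png',np.hstack([cv2.resize(i,(400,400),interpolation=2) for i in(a,b)]))
```

```text
0.19 1.7 0.1901
0.189 1.8 0.1891
0.188 2.5 0.1881
0.187 2.6 0.187
0.186 6.3 0.1865
0.185 11.9 0.1863
end 0.18499999999999994 11.931627356768441 [-2.0948854  -1.21297322 12.80232053]
28.575
```

View pics/c8.png

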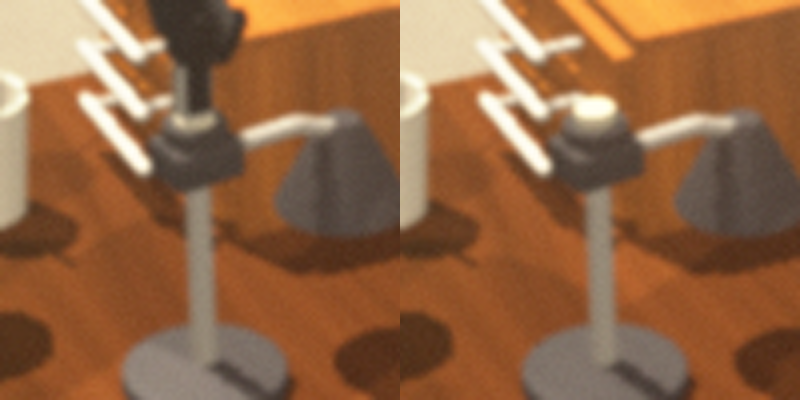

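The fingers bottomed the button against a hard stop at about 12 N, and it has sprung back up. Handing in.

```bash
python3 -c "
from cell import r
print(r.current_contact_force(),r.hand_in())"
```

```text
the job is handed in; nothing more can be done
[-0.48322138  0.07767155  0.61425131] None
```

The job is handed in: the box is tipped flat, lid up and wholly inside the outline, and the lamp button was pressed to its stop and let go by about 28.6 s; the first push missed because the fingertips passed just above the box.

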